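# Ready the mixing pot and open the filler jar

## Robot

A 6-joint arm with a two-finger parallel gripper is mounted at the origin on the work surface. World frame = base frame: x ahead of the robot, y to its left, z up, the work surface at z = 0. Lengths are in m, angles in rad, forces in N, time in s.
With the tool pointing down it reaches from about 0.35 to 0.725 m from the base axis. Payload 6 kg.
Tool frame: the origin (TCP) lies at the very end of the fingers, on their centre line; the grasp point (between the pads) lies 19 mm behind it; z points along the fingers, y is the line along which they close (so a half turn about z gives the same grasp; the last joint's range is limited). The gripper opens to 85 mm and grips with 20 to 120 N. Pads are 22 mm wide; open, the fingers measure 114 mm over their backs; the gripper's body (76 mm by 85 mm) begins 54 mm behind the grasp point. The pads swing forward as they close: fully open they stand 13 mm farther back than shut.
Start: joints at [-0.922, 0.04, 0.085, 0, -1.615, -0.334], TCP at [0.186, -0.57, 0.231] pointing down, gripper open.
Joint ranges: [-2.56, 2.56], [-1.29, 2.01], [-1.08, 1.49], [-3.29, 1.98], [-2.81, -0.18], [-2.99, 2.99]. Speed limits (rad/s): [2.57, 2.57, 3.01, 3.14, 3.14, 3.14].

## Interface

Orientations are given as a unit quaternion [x, y, z, w].
In Python, from bench import r, viewer, workorder gives the robot as it stands. The module is installed in compiled form; this text tells all that it offers.
- The arm moves only by the shell command python3 -m crank 'ROWS' [OPENING] [FORCE]. ROWS is a JSON object of lists of equal length, an entry for each row: "linear": the shift along the tool's x, y, z scaled (see below), a list of three; "turn": the turn about the tool's z scaled (see below). A call has 1 to 8 rows; each row is the pose to reach, as a shift and turn from the pose commanded when the call began, along the tool's axes at that moment; what a row does not reach only later rows make up. The controller multiplies each number of a shift by 40 cm and each number of a turn by 90 degrees. A row lasts 1/12 s, in which the tool goes at most 41.7 mm and 7.16 degrees, less where a joint would pass 70% of its speed; a pose out of reach is approached as far as the arm can. A call with a number of a shift or a turn outside -1 to 1 is refused whole. A call with a gripper value outside its range is refused whole. OPENING is the gripper command: -1 is fully open, 1 is shut, values between are in proportion, set as the call begins (- or left out, the last holds). The fingers move at their own pace and stop on an object; FORCE is the grip in N (left out, the last holds). Time passes only in rows, so rows that repeat a pose let the fingers close. It gives the time, the measured TCP pose, the force, the opening and the grip force at its end, in the units of the state.
- r.get_obs(): the state, without advancing time (a new reading comes with each control period).
- viewer.read_camera(name): name is "scene" or "top"; returns (picture, depth): 420x560x3 uint8, blue, green, red; 420x560 float32, m along the optical axis (not along the pixel's ray), 0 where there is no reading.
- viewer.calibration(name): a dict with "camera_matrix" (3x3 intrinsics, pixels), "cam_to_world" (4x4, takes a point from camera to world coordinates). Camera axes: x right, y down, z forward; pixel columns grow to the right and rows downward; lengths in m; the calibration is good to about 2 mm. A picture is of the moment at which its call begins. calibration takes no time and is no camera call.
- workorder.sign_off(): hands the job in; it is judged then, once.
The state is a dict: "clock": time; "joint_pos": joint angles; "qvel": joint speeds; "effort": joint torques, N m; "ee_pos": TCP position; "tcp_rot": TCP orientation; "force": force on the tool from outside, world axes, zero at the start; "torque": the same for the moment, N m; "opening": finger opening in m; "grip_force": force on a finger pad.
Only numpy, scipy, OpenCV 4.12 (cv2) and the standard library are available. Lean on these libraries where they do the work, as an engineer would, in place of code of your own. Each camera call takes 0.05 s, during which the arm holds its last target. There are 200 camera calls.

## Task

Get ready to mix wood filler: first drop the steel hex nut (it serves as the agitator) into the empty aluminium mixing pot, then unscrew the tight black cap of the square white jar anticlockwise, letting the plywood nest brace the jar, and turn only until the lugs let go. Lift the cap straight up off the neck without pulling the jar out of its nest, and finish while still holding the cap level just above the jar's mouth, a finger's width or two clear of it. Keep the pot upright and leave the other bench things where they are.

Things in the scene. Friction and masses are not known exactly. Their poses are not given: they have to be found in the camera images.
- nut: plain steel hex nut lying flat on the bench, 30 mm across flats, 34.6 mm across corners, 16 mm thick, 20 mm hole, about 65 g; origin at the centre of its underside, z up; its x axis is square to a pair of flats (so are the directions 60 degrees on)
- nut_center (a point): the centre of the nut, 8 mm above its underside
- pot: loose, round, wide, low, open aluminium mixing pot standing on the bench, 100 mm across at the rim, 65 mm high, wall 4 mm, about 0.3 kg, with two small black loop handles just below the rim at its +y and -y sides, reaching 84 mm from its axis; origin at the centre of its underside, z up
- pot_rim (a point): centre of the pot's mouth, 65 mm above the bench
- pot_in (a point): centre of the pot's inner floor
- nest: low plywood tray fixed to the bench, 103 mm square outside, 36 mm high, inner floor 12 mm over the bench, with thin side flanges; its inside, 79 mm square, braces the jar against turning but does not hold it down; origin at the centre of its underside, z up, x and y square to its walls
- jar: loose square white plastic jar standing in the nest (1.5 mm play each side), 76 mm wide, flat shoulder 80 mm above its underside, then a round neck up to 108 mm; about 0.5 kg; origin at its underside's centre, z up, x and y square to its sides. Two outward lugs on its neck (from 50 degrees clockwise to 20 anticlockwise of its +x and -x sides) hold the cap down; a stop prevents further tightening
- jar_mouth (a point): centre of the jar's mouth, on top of the neck, 108 mm above the jar's underside. In it sits a sprung rubber seal disc that pushes the closed cap up against the lugs with about 21 N, which makes it tight, and still with about 17 N when risen 3 mm; off the cap it stands 6 mm proud of the mouth
- cap: black round twist-off cap on the jar, 64 mm across, 26 mm high, about 40 g; origin at the centre of its lower edge, z up its axis. Closed, its lower edge is 90 mm above the jar's underside (10 mm above the shoulder), its top 116 mm. Turning it takes up to about 0.6 N m: grip firmly, 30 N or more (closing on the ribs may nudge it a few degrees). Once free it must rise 24 mm to clear neck and seal
- cap_mark (a point): outer end of a small raised bar on the cap's top, 30 mm out along the cap's x axis. It shows the turn: it starts 14 to 32 degrees clockwise (seen from above) of the jar's x axis, and the lugs let go when it is 36 degrees or more anticlockwise of it, so an anticlockwise turn of 80 degrees always frees the cap; beyond 95 degrees past the jar's x axis is too far
- pencil_tin: bystander: tall steel tin with three pencils, 72 mm across, tin 100 mm and pencils 170 mm high; origin at the centre of its underside
- offcut: bystander: pine offcut 100 x 70 x 38 mm; origin at the centre of its underside
- tape: bystander: roll of paper tape lying flat, 90 mm across, 24 mm high; origin at the centre of its underside
- screwdriver: bystander: screwdriver lying on the bench beyond the work, about 0.2 m long along its x axis
Things that resemble listed ones, but are neither listed nor needed, are in the scene too. Leave any green or turquoise look-alike of the pot alone. Of the things that look like the nest, take the one that is nearest to the robot's base at the start.

How it is judged:
On the way, in this order (a step that is already met when the one before it is completed fails the run):
1. the nut lies in the upright pot, let go (horizontal distance between nut_center and pot_in below 0.042 m and z of nut_center in the frame of pot_in between -0.005 and 0.035 m and contact force between the fingers and nut below 0.05 N and angle between pot's own z axis and vertical below 0.1 rad), for 0.2 s.
2. the cap is turned anticlockwise until its lugs let go, while still down on the jar (y of cap_mark in the frame of jar above 0.0155 m and z of cap in the frame of jar_mouth below 0 m), for 0.1 s.
At the end, for the whole second after the job is handed in: The nut lies in the upright pot, let go; the jar stands seated and upright in the nest (within 10 mm of its floor); the gripper holds the cap still and level (within 0.2 rad), over the mouth within 18 mm sideways, its lower edge 8 to 45 mm above the mouth, touching nothing of the jar (all of step 1 and z of jar in the frame of nest below 0.022 m and angle between jar's own z axis and vertical below 0.06 rad and z of cap in the frame of jar_mouth between 0.008 and 0.045 m and horizontal distance between cap and jar_mouth below 0.018 m and angle between cap's own z axis and vertical below 0.2 rad and contact force between the fingers and cap above 1 N and contact force between cap and jar below 0.1 N and linear speed of cap below 0.03 m/s); the arm keeps its last pose, push and grip.
It fails at once if the jar is pulled up out of its nest or tipped (z of jar in the frame of nest above 0.032 m or angle between jar's own z axis and vertical above 0.2 rad).
It fails at once if the cap is turned on far past the point where the lugs let go (more than 95 degrees past the jar's x axis) (x of cap_mark in the frame of jar below -0.0045 m and z of cap in the frame of jar_mouth below 0.05 m).
It fails at once if the pot is tipped (angle between pot's own z axis and vertical above 0.5 rad).
It fails at once if a bystander is pushed more than 30 mm (distance of any of pencil_tin, offcut, tape, screwdriver from where it was at the start of the episode above 0.03 m).
It also fails if it takes over 54 s, if anything falls off the work surface, if the arm or the gripper's body presses on something with over 40 N, if the wrist force passes 120 N, or if a joint passes its speed limit or range.

## Working session

There is one attempt and no reset: what is moved stays moved. The work goes in short steps, Python scripts to look and compute and a shell command to move; the robot and the scene stay as the last step left them, time stands still between calls to the robot, and variables do not carry over. Pictures are saved under pics/ and viewed, at most 10 in all, crops included, and the job is handed in when it is done.

```bash
mkdir -p pics; cat > h.py <<'E'
import numpy as np, cv2
from bench import r, viewer, workorder
def shot(n):
    im,d=viewer.read_camera(n); c=viewer.calibration(n)
    return im,d,np.array(c["camera_matrix"]),np.array(c["cam_to_world"])
def cloud(d,K,T):
    v,u=np.mgrid[:d.shape[0],:d.shape[1]]
    p=np.stack([(u-K[0,2])/K[0,0]*d,(v-K[1,2])/K[1,1]*d,d],-1)
    return p@T[:3,:3].T+T[:3,3]
def ray(u,v,z,K,T):
    a=T[:3,:3]@np.array([(u-K[0,2])/K[0,0],(v-K[1,2])/K[1,1],1.]); t=(z-T[2,3])/a[2]
    return T[:3,3]+t*a
E
python3 - <<'E'
from h import *
print(r.get_obs())
for n in("top","scene"):
    im,d,K,T=shot(n); np.savez(f"{n}0.npz",im=im,d=d,K=K,T=T); cv2.imwrite(f"pics/{n}0.png",im); print(n,K.round(1).tolist(),T.round(3).tolist())
E
```

```text
{'clock': 0.0, 'joint_pos': array([-9.22277680e-01,  4.07839350e-02,  8.38263056e-02, -4.62155045e-04,
       -1.61551847e+00, -3.33687666e-01]), 'qvel': array([-1.78830316e-03,  4.19471917e-04, -8.26657235e-05, -1.35775076e-03,
        6.43343703e-04,  1.58556952e-03]), 'effort': array([ 3.50329610e-04, -3.68216407e+01,  3.47412050e+01,  6.93221614e+00,
       -5.48988814e-03,  1.11737938e-05]), 'ee_pos': array([ 0.18576068, -0.57017155,  0.2303035 ]), 'tcp_rot': array([-1.56776131e-01,  9.87633781e-01,  8.49492896e-04, -1.92517986e-04]), 'force': array([-0.31813546,  0.33092393,  0.40612352]), 'torque': array([-0.04046182, -0.0012894 , -0.01819986]), 'grip_force': 0.0, 'opening': 0.08514201118745429}
top [[527.2, 0.0, 279.9], [0.0, 527.2, 215.3], [0.0, 0.0, 1.0]] [[0.013, -0.999, 0.038, 0.472], [-1.0, -0.012, 0.005, 0.012], [-0.004, -0.038, -0.999, 1.566], [0.0, 0.0, 0.0, 1.0]]
scene [[457.1, 0.0, 278.6], [0.0, 457.1, 206.9], [0.0, 0.0, 1.0]] [[0.323, 0.548, -0.772, 1.543], [0.946, -0.204, 0.251, -0.339], [-0.019, -0.812, -0.584, 0.879], [0.0, 0.0, 0.0, 1.0]]
```

View pics/top0.png

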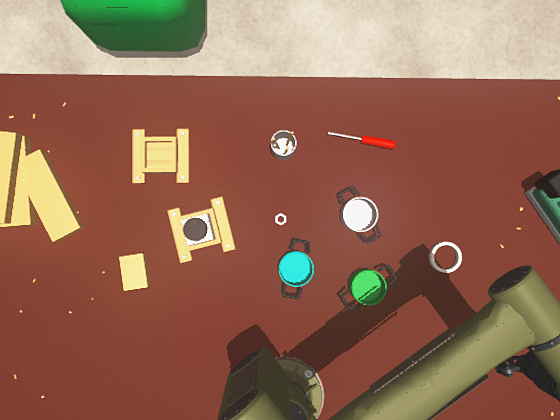

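View pics/scene0.png

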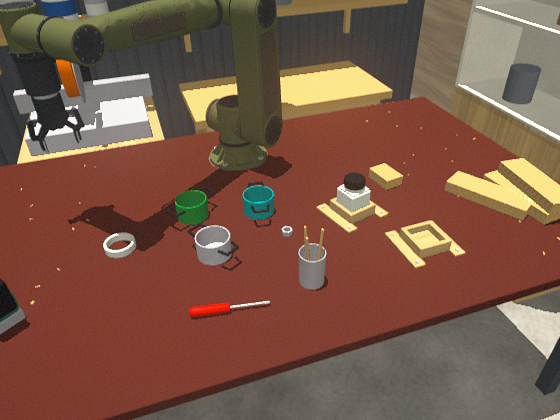

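Top view: aluminium pot at (360,215), nut at (281,219), and the jar in the nearer nest with its black cap at (196,229). The turquoise (296,268) and green (368,287) pots stay clear, and the empty nest is the decoy. The scene view agrees.

```bash
python3 - <<'E'
from h import *
z=np.load("top0.npz"); im,d,K,T=[z[k] for k in("im","d","K","T")]
P=cloud(d,K,T); hsv=cv2.cvtColor(im,cv2.COLOR_BGR2HSV); S,V=hsv[...,1],hsv[...,2]
def box(m,u0,u1,v0,v1):
    o=np.zeros_like(m,np.uint8); o[v0:v1,u0:u1]=m[v0:v1,u0:u1]; return o
def big(m): return max(cv2.findContours(m,cv2.RETR_EXTERNAL,cv2.CHAIN_APPROX_NONE)[0],key=cv2.contourArea)
# nut
m=box((S<90)&(V>90),268,295,206,233); c=big(m); (u,v),_,_=cv2.minAreaRect(c); e,rad=cv2.minEnclosingCircle(c)
print("nut",u,v,e,ray(*e,.016,K,T).round(4),"r",rad*(1.566-.016)/527, "z",np.median(P[...,2][m>0]))
w=np.array([ray(*q,.016,K,T)[:2] for q in c[:,0,:]]); ctr=(w.max(0)+w.min(0))/2
for a in range(0,180,10):
    p=w@[np.cos(np.radians(a)),np.sin(np.radians(a))]; print(a,round(np.ptp(p)*1000,1),end="; ")
print()
# pot rim by height
m=box((P[...,2]>.055)&(P[...,2]<.075)&(S<90),330,395,180,250); c=big(m); e,rad=cv2.minEnclosingCircle(c); (el,ax,_)=cv2.fitEllipse(c)
print("pot",e,el,ax,ray(*el,.065,K,T).round(4),rad*1.5/527)
# cap
m=box((P[...,2]>.118)&(P[...,2]<.14),175,220,205,250); c=big(m); el,ax,_=cv2.fitEllipse(c); print("cap",el,np.array(ax)*1.438/527,ray(*el,.128,K,T).round(4),"z",np.median(P[...,2][m>0]))
# jar shoulder
m=box((P[...,2]>.08)&(P[...,2]<.104)|(m>0),170,225,200,260); c=big(m); rr=cv2.minAreaRect(c); b=np.array([ray(*q,.092,K,T)[:2] for q in cv2.boxPoints(rr)])
e=np.diff(np.vstack([b,b[:1]]),axis=0); print("jar",b.mean(0).round(4),np.linalg.norm(e,axis=1).round(4),np.degrees(np.arctan2(e[:,1],e[:,0])).round(1))
# tall things heights
m=P[...,2]; print("tin",P[144,283].round(3),"turq",P[255,296].round(3))
for n in("top","scene"):
    i=np.load(n+"0.npz")["im"]
a=cv2.resize(im[195:260,160:240],None,fx=5,fy=5,interpolation=cv2.INTER_CUBIC)
s=np.load("scene0.npz")["im"][165:230,320:400]; b=cv2.resize(s,None,fx=5,fy=5,interpolation=cv2.INTER_CUBIC)
o=np.hstack([a,b]).astype(float); cv2.imwrite("pics/cap.png",(255*(o/255)**.5).astype(np.uint8))
E
```

```text
nut 280.5 218.5 (280.129638671875, 218.6851806640625) [0.521  0.0182 0.016 ] r 0.017963389789356906 z 0.01251412182060796
0 32.4; 10 33.4; 20 33.5; 30 32.6; 40 32.7; 50 33.8; 60 34.3; 70 34.4; 80 34.0; 90 32.5; 100 34.3; 110 35.4; 120 35.7; 130 35.8; 140 34.8; 150 32.7; 160 32.4; 170 32.9; 
pot (359.6028137207031, 214.200927734375) (359.6871032714844, 214.19285583496094) (34.0814323425293, 34.28443145751953) [ 0.535  -0.2084  0.065 ] 0.05015470949929399
cap (194.0225067138672, 229.111328125) [0.06201038 0.06270808] [0.4861 0.2524 0.128 ] z 0.12776060066665773
jar [0.486 0.252] [0.0774 0.0754 0.0772 0.0754] [ -75.2 -165.   104.8   15.2]
tin [0.744 0.013 0.005] turq [ 0.415 -0.03   0.008]
```

View pics/cap.png

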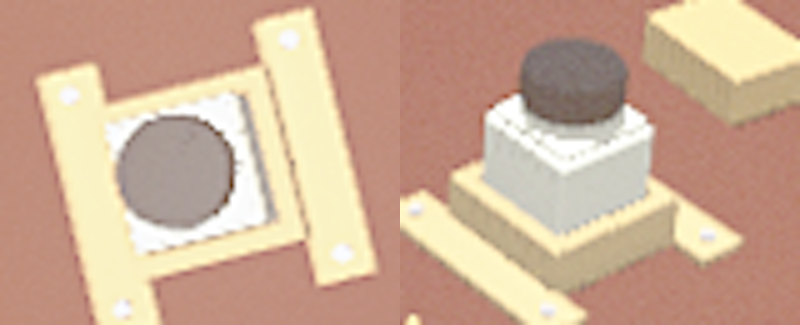

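The crop shows the cap at the centre of the jar shoulder, and the mark isn't resolvable. That doesn't matter, because an 80° turn always frees the cap. The sizes check out: pot radius 50 mm, cap 62–63 mm across with its top at z 0.128, jar 76 mm wide. The nut's flats are at about 33/93/153°.

```bash
cat > go.py <<'E'
import sys
from h import *
from scipy.spatial.transform import Rotation as R
o=r.get_obs(); M=R.from_quat(o["tcp_rot"]).as_matrix()
t=np.array([float(x) for x in sys.argv[1:4]]); a=np.degrees(np.arctan2(M[1,1],M[0,1]))
print("t",round(o["clock"],2),"ee",o["ee_pos"].round(4),"close",a.round(1),"j6",o["joint_pos"][5].round(2),"tilt",np.degrees(np.arccos(-M[2,2])).round(2))
print("linear",(M.T@(t-o["ee_pos"])/.4).round(4))
if len(sys.argv)>4: print("turn",round(((a-float(sys.argv[4])+90)%180-90)/90,4))
E
python3 go.py 0.521 0.0182 0.13 93; python3 go.py 0.521 0.0182 0.23
```

```text
t 0.1 ee [ 0.1858 -0.5702  0.2304] close 108.0 j6 -0.33 tilt 0.09
linear [-1.2525  1.1388  0.2526]
turn 0.1671
t 0.1 ee [ 0.1858 -0.5702  0.2304] close 108.0 j6 -0.33 tilt 0.09
linear [-1.2524  1.1392  0.0026]
```

```bash
python3 -m crank '{"linear":[[-0.62,0.57,0],[-0.62,0.57,0],[-0.62,0.57,0],[-0.62,0.57,0],[-0.62,0.57,0],[-0.62,0.57,0],[-0.62,0.57,0],[-0.62,0.57,0]],"turn":[0.167,0.167,0.167,0.167,0.167,0.167,0.167,0.167]}' -1 40; python3 go.py 0.521 0.0182 0.11 93
```

```text
clock: 0.77
ee_pos: [0.3466, -0.2833, 0.2311]
tcp_rot: [-0.026, 1.0, 0.0, 0.0]
force: [1.2, -0.4, -0.1]
opening: 0.0854
grip_force: 0.0
t 0.77 ee [ 0.3466 -0.2833  0.2311] close 93.0 j6 -1.29 tilt 0.02
linear [-0.4746  0.73    0.303 ]
turn -0.0001
```

```bash
python3 -m crank '{"linear":[[-0.475,0.73,0.1],[-0.475,0.73,0.1],[-0.475,0.73,0.1],[-0.475,0.73,0.1],[-0.475,0.73,0.1],[-0.475,0.73,0.1],[-0.475,0.73,0.1],[-0.475,0.73,0.1]],"turn":[0,0,0,0,0,0,0,0]}'; python3 go.py 0.521 0.0182 0.06 93
```

```text
clock: 1.43
ee_pos: [0.5126, 0.0036, 0.1929]
tcp_rot: [-0.027, 1.0, 0.0, 0.0]
force: [1.1, -1.4, 1.0]
opening: 0.0856
grip_force: 0.0
t 1.43 ee [0.5126 0.0036 0.1929] close 93.0 j6 -1.92 tilt 0.02
linear [-0.023   0.0352  0.3323]
turn 0.0004
```

```bash
python3 -m crank '{"linear":[[-0.022,0.035,0.1],[-0.022,0.035,0.2],[-0.022,0.035,0.3],[-0.022,0.035,0.38],[-0.022,0.035,0.43],[-0.022,0.035,0.43],[-0.022,0.035,0.43]],"turn":[0,0,0,0,0,0,0]}'; python3 go.py 0.521 0.0182 0.006 93
python3 - <<'E'
from h import *
out=[]
for n,(u,v) in(("top",(281,219)),("scene",(287,225))):
    im,d,K,T=shot(n); out.append(cv2.resize(im[v-40:v+40,u-40:u+40],None,fx=5,fy=5,interpolation=cv2.INTER_CUBIC))
cv2.imwrite("pics/nut1.png",np.hstack(out))
E
```

```text
clock: 2.02
ee_pos: [0.5196, 0.0155, 0.0207]
tcp_rot: [-0.026, 1.0, -0.001, -0.001]
force: [0.2, 0.0, 1.2]
opening: 0.0852
grip_force: 0.0
t 2.02 ee [0.5196 0.0155 0.0207] close 93.0 j6 -1.94 tilt 0.14
linear [-0.004   0.0066  0.0368]
turn 0.0002
```

View pics/nut1.png

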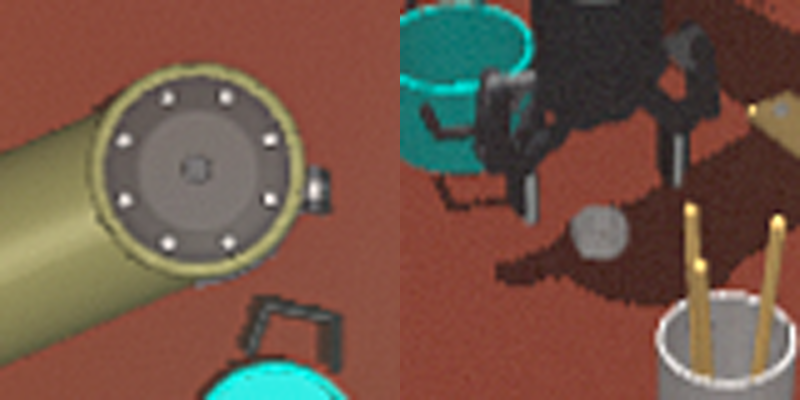

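The scene crop shows the nut at about (287,231), between and below the fingers. The open fingertips have swung back, and their midpoint projects onto the nut. I'll descend and close.

```bash
python3 -m crank '{"linear":[[-0.001,0.002,0.036],[-0.001,0.002,0.036],[-0.001,0.002,0.036]],"turn":[0,0,0]}'; python3 -m crank '{"linear":[[0,0,0],[0,0,0],[0,0,0],[0,0,0],[0,0,0],[0,0,0],[0,0,0],[0,0,0]],"turn":[0,0,0,0,0,0,0,0]}' 1 40;  python3 go.py 0.535 -0.2084 0.15
```

```text
clock: 2.37
ee_pos: [0.521, 0.0168, 0.0081]
tcp_rot: [-0.026, 1.0, 0.0, 0.001]
force: [-1.0, 1.0, 0.3]
opening: 0.0857
grip_force: 0.0
clock: 3.03
ee_pos: [0.521, 0.0167, 0.0075]
tcp_rot: [-0.026, 1.0, 0.0, 0.0]
force: [-0.7, -0.2, 4.7]
opening: 0.0286
grip_force: 40.0
t 3.03 ee [0.521  0.0167 0.0075] close 93.0 j6 -1.94 tilt 0.05
linear [-0.0058 -0.5639 -0.3562]
```

```bash
python3 -m crank '{"linear":[[0,0,-0.1],[0,0,-0.2],[0,-0.06,-0.28],[-0.006,-0.16,-0.3],[-0.006,-0.26,-0.3],[-0.006,-0.36,-0.3],[-0.006,-0.46,-0.3],[-0.006,-0.53,-0.3]],"turn":[0,0,0,0,0,0,0,0]}';  python3 -m crank '{"linear":[[0,-0.034,0],[0,-0.034,0],[0,-0.034,0]],"turn":[0,0,0]}'; python3 go.py 0.535 -0.2084 0.03
```

```text
clock: 3.7
ee_pos: [0.5333, -0.1976, 0.1261]
tcp_rot: [-0.026, 1.0, 0.0, -0.001]
force: [0.0, 0.1, -2.0]
opening: 0.0286
grip_force: 39.9
clock: 3.95
ee_pos: [0.5342, -0.2089, 0.1258]
tcp_rot: [-0.025, 1.0, 0.0, -0.001]
force: [0.2, -0.3, -0.4]
opening: 0.029
grip_force: 39.9
t 3.95 ee [ 0.5342 -0.2089  0.1258] close 92.9 j6 -1.5 tilt 0.11
linear [-0.0025  0.0009  0.2394]
```

```bash
python3 - <<'E'
from h import *
im,d,K,T=shot("scene"); cv2.imwrite("pics/pot1.png",cv2.resize(im[130:280,120:340],None,fx=3.5,fy=3.5))
E
```

```text
(no output)
```

View pics/pot1.png

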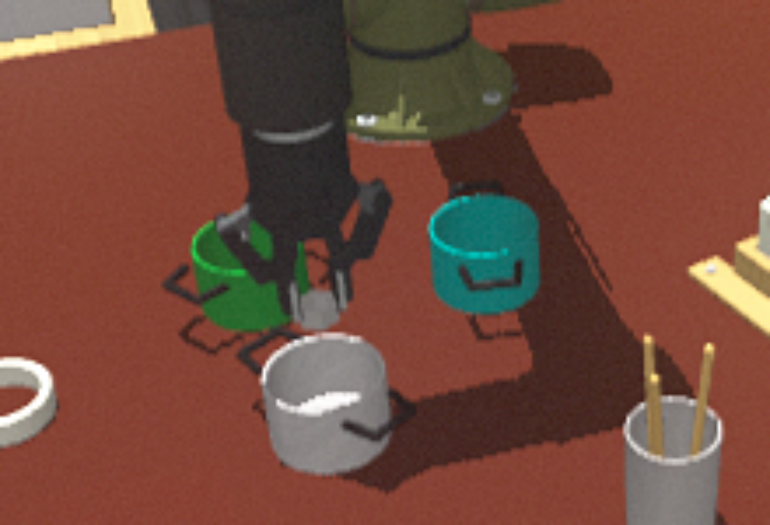

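The scene crop shows the nut held between the pads, right above the aluminium pot's mouth. I'll lower it partly in and open halfway.

```bash
python3 -m crank '{"linear":[[-0.002,0,0.08],[-0.002,0,0.15],[-0.002,0,0.2],[-0.002,0,0.2],[-0.002,0,0.2]],"turn":[0,0,0,0,0]}'; python3 -m crank '{"linear":[[0,0,0],[0,0,0],[0,0,0],[0,0,-0.05],[0,0,-0.15],[0,0,-0.25],[0,0,-0.35],[0,0,-0.4]],"turn":[0,0,0,0,0,0,0,0]}' 0.05; python3 - <<'E'
from h import *
im,d,K,T=shot("scene"); cv2.imwrite("pics/pot2.png",cv2.resize(im[190:290,150:290],None,fx=5,fy=5))
E
python3 go.py 0.4861 0.2524 0.22 -30
```

```text
clock: 4.42
ee_pos: [0.5351, -0.2075, 0.0463]
tcp_rot: [-0.027, 1.0, 0.0, -0.001]
force: [1.0, 0.3, 0.6]
opening: 0.0289
grip_force: 39.9
clock: 5.08
ee_pos: [0.5369, -0.2093, 0.2145]
tcp_rot: [-0.026, 1.0, -0.001, 0.004]
force: [0.7, -0.5, 1.4]
opening: 0.0401
grip_force: 0.0
t 5.13 ee [ 0.5378 -0.2097  0.2174] close 93.0 j6 -1.5 tilt 0.77
linear [ 0.0685  1.1605 -0.0125]
turn -0.6334
```

View pics/pot2.png

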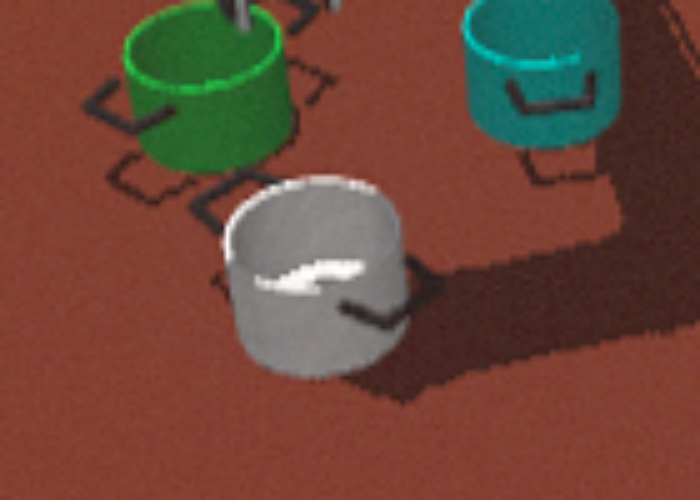

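The nut isn't visible behind the pot's near wall. The fingers are empty and the pot is upright. I'll confirm from the top camera once the arm is clear. The current closing angle, 93°, leaves joint 6 room for 80° anticlockwise at the jar.

```bash
python3 -m crank '{"linear":[[0.035,0.6,0],[0.035,0.6,0],[0.035,0.6,0],[0.035,0.6,0],[0.035,0.6,0],[0.035,0.6,0],[0.035,0.6,0]],"turn":[0,0,0,0,0,0,0]}' -1 80; python3 go.py 0.4861 0.2524 0.22 93; python3 - <<'E'
from h import *
im,d,K,T=shot("top"); P=cloud(d,K,T); cv2.imwrite("pics/pot3.png",cv2.resize(im[180:250,320:400],None,fx=5,fy=5))
E
```

```text
clock: 5.72
ee_pos: [0.5086, 0.0351, 0.2079]
tcp_rot: [-0.029, 1.0, 0.001, 0.001]
force: [0.3, -2.4, 0.5]
opening: 0.0856
grip_force: 0.0
t 5.72 ee [0.5086 0.0351 0.2079] close 93.3 j6 -1.98 tilt 0.16
linear [ 0.0248  0.5456 -0.0292]
turn 0.0033
```

View pics/pot3.png

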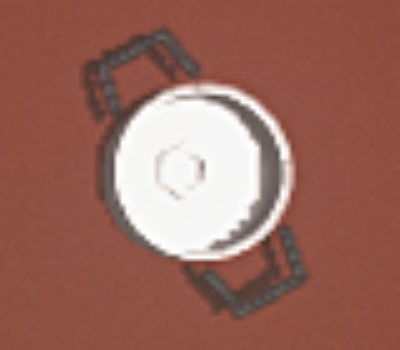

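The nut is lying in the pot: its hexagon shows near the middle of the floor, crop (180,170). On to the cap.

```bash
python3 -m crank '{"linear":[[0.025,0.535,0],[0.025,0.535,0],[0.025,0.535,0],[0.025,0.535,0],[0.025,0.535,0],[0.025,0.535,0],[0.025,0.535,0],[0.025,0.535,0]],"turn":[0,0,0,0,0,0,0,0]}'; python3 go.py 0.4861 0.2524 0.101 93
```

```text
clock: 6.43
ee_pos: [0.4881, 0.2432, 0.2072]
tcp_rot: [-0.026, 1.0, -0.0, 0.0]
force: [-0.1, -0.2, 0.0]
opening: 0.0854
grip_force: 0.0
t 6.43 ee [0.4881 0.2432 0.2072] close 93.0 j6 -2.35 tilt 0.02
linear [0.0039 0.0232 0.2656]
turn 0.0001
```

```bash
python3 -m crank '{"linear":[[0.004,0.023,0.06],[0.004,0.023,0.13],[0.004,0.023,0.2],[0.004,0.023,0.25],[0.004,0.023,0.27],[0.004,0.023,0.27],[0.004,0.023,0.27]],"turn":[0,0,0,0,0,0,0]}'; python3 go.py 0.4861 0.2524 0.095 93; python3 - <<'E'
from h import *
im,d,K,T=shot("scene"); cv2.imwrite("pics/cap2.png",cv2.resize(im[120:240,290:420],None,fx=5,fy=5,interpolation=cv2.INTER_CUBIC))
E
```

```text
clock: 7.02
ee_pos: [0.4866, 0.252, 0.1003]
tcp_rot: [-0.026, 1.0, 0.0, 0.001]
force: [-0.1, -0.5, 0.6]
opening: 0.0854
grip_force: 0.0
t 7.02 ee [0.4866 0.252  0.1003] close 92.9 j6 -2.36 tilt 0.09
linear [0.0012 0.0011 0.0132]
turn -0.0007
```

View pics/cap2.png

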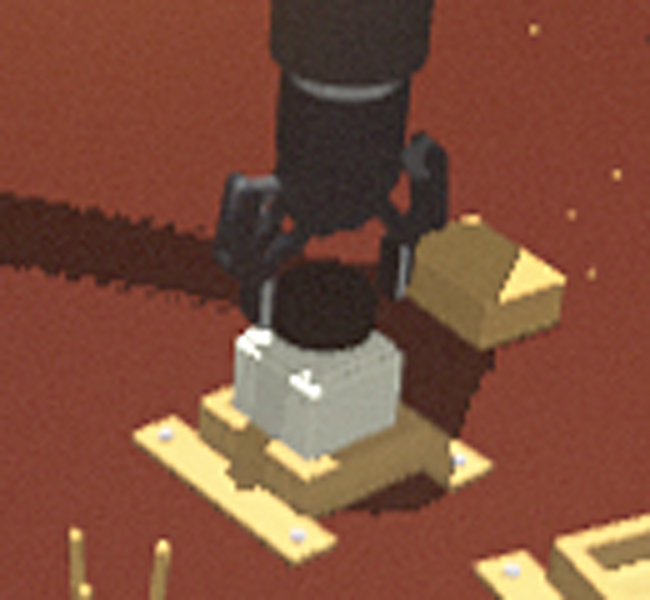

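The fingers straddle the cap evenly, with their tips about level with the middle of the cap. I'll go down 5 mm and grip.

```bash
python3 -m crank '{"linear":[[0.001,0.001,0.013],[0.001,0.001,0.013],[0.001,0.001,0.013]],"turn":[0,0,0]}';python3 -m crank '{"linear":[[0,0,0],[0,0,0],[0,0,0],[0,0,0],[0,0,0],[0,0,0]],"turn":[0,0,0,0,0,0]}' 1 80; python3 go.py 0.4861 0.2524 0.095 93
```

```text
clock: 7.32
ee_pos: [0.4854, 0.2533, 0.0942]
tcp_rot: [-0.026, 1.0, 0.0, 0.0]
force: [0.5, 0.0, 0.3]
opening: 0.0853
grip_force: 0.0
clock: 7.82
ee_pos: [0.4857, 0.2528, 0.0946]
tcp_rot: [-0.026, 1.0, -0.0, 0.0]
force: [-0.0, -4.3, 5.4]
opening: 0.0622
grip_force: 87.5
t 7.82 ee [0.4857 0.2528 0.0946] close 93.0 j6 -2.37 tilt 0.06
linear [-0.001  -0.001  -0.0009]
turn 0.0
```

```bash
python3 -m crank '{"linear":[[0,0,0],[0,0,0],[0,0,0],[0,0,0],[0,0,0],[0,0,0],[0,0,0],[0,0,0]],"turn":[-0.055,-0.11,-0.165,-0.22,-0.275,-0.33,-0.385,-0.44]}'; python3 go.py 0.4861 0.2524 0.095 173;python3 -m crank '{"linear":[[0,0,0],[0,0,0],[0,0,0],[0,0,0],[0,0,0],[0,0,0],[0,0,0],[0,0,0]],"turn":[-0.055,-0.11,-0.165,-0.22,-0.275,-0.33,-0.385,-0.44]}'; python3 go.py 0.4861 0.2524 0.095 173; python3 -c "
from h import *
print(r.get_obs()['torque'])"
```

```text
clock: 8.48
ee_pos: [0.4855, 0.2534, 0.0943]
tcp_rot: [-0.365, 0.931, 0.0, 0.0]
force: [-0.5, -0.5, 3.4]
opening: 0.0622
grip_force: 87.5
t 8.48 ee [0.4855 0.2534 0.0943] close 132.8 j6 -1.67 tilt 0.07
linear [ 0.0007 -0.0028 -0.0018]
turn -0.4464
clock: 9.15
ee_pos: [0.4855, 0.2542, 0.0953]
tcp_rot: [-0.659, 0.752, 0.0, 0.001]
force: [-5.5, 0.2, 12.2]
opening: 0.0625
grip_force: 88.6
t 9.15 ee [0.4855 0.2542 0.0953] close 172.5 j6 -0.98 tilt 0.16
linear [ 0.0043 -0.0021  0.0008]
turn -0.006
[ 0.0323753   1.799109   -0.18087066]
```

The seal's push now shows at the wrist (+12 N upward), so the lugs have let go. Next: hold briefly, then lift straight up by 40 mm.

```bash
python3 -m crank '{"linear":[[0,0,0],[0,0,0],[0,0,0]],"turn":[-0.006,-0.006,-0.006]}'; python3 -m crank '{"linear":[[0,0,-0.01],[0,0,-0.02],[0,0,-0.03],[0,0,-0.04],[0,0,-0.05],[0,0,-0.06],[0,0,-0.07],[0,0,-0.08]],"turn":[0,0,0,0,0,0,0,0]}'; python3 -m crank '{"linear":[[0,0,-0.01],[0,0,-0.02],[0,0,-0.02],[0,0,-0.02],[0,0,-0.02],[0,0,-0.02]],"turn":[0,0,0,0,0,0]}'; python3 - <<'E'
from h import *
im,d,K,T=shot("scene"); cv2.imwrite("pics/end.png",cv2.resize(im[110:240,290:420],None,fx=4.6,fy=4.6,interpolation=cv2.INTER_CUBIC))
E
```

```text
clock: 9.4
ee_pos: [0.486, 0.2542, 0.0971]
tcp_rot: [-0.661, 0.75, -0.0, 0.002]
force: [-6.0, -0.9, 14.5]
opening: 0.0624
grip_force: 88.9
clock: 10.07
ee_pos: [0.4853, 0.2532, 0.126]
tcp_rot: [-0.661, 0.75, 0.0, 0.0]
force: [0.6, -0.5, -0.5]
opening: 0.0622
grip_force: 87.1
clock: 10.57
ee_pos: [0.4852, 0.2531, 0.1334]
tcp_rot: [-0.661, 0.75, 0.0, -0.0]
force: [0.2, -0.6, -0.6]
opening: 0.0621
grip_force: 87.1
```

View pics/end.png

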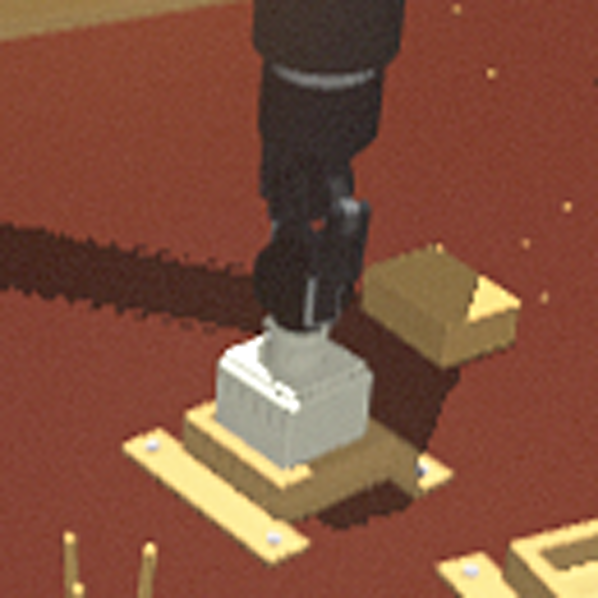

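The neck is exposed, the jar is seated in its nest, and the cap is level above the mouth. The TCP rose 39 mm, which puts the cap's lower edge about 21 mm above the mouth, and the wrist force is near zero. Handing in.

```bash
python3 -c "
from h import *
print(workorder.sign_off())"
```

```text
the job is handed in; nothing more can be done
None
```

The job is handed in, with no verdict returned: the nut is in the pot, the cap was turned 80° anticlockwise until it let go, and the gripper holds it level about 21 mm above the mouth of the seated jar.

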